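# Turn the pipe-stand board to its next edge on the disc sander

### The arm

A 6-joint arm with a two-finger parallel gripper is mounted at the origin on the work surface. World frame = base frame: x ahead of the robot, y to its left, z up, the work surface at z = 0. Lengths are in m, angles in rad, forces in N, time in s.
With the tool pointing down it reaches from about 0.325 to 0.775 m from the base axis. Payload 9.3 kg.
Tool frame: the origin (TCP) lies midway between the tips of the shut fingers; the grasp point (between the pads) lies 19 mm behind it; z points along the fingers, y is the line along which they close (so a half turn about z gives the same grasp; the last joint's range is limited). The gripper opens to 85 mm and grips with 20 to 120 N. Pads are 22 mm wide; open, the fingers measure 114 mm over their backs; the gripper's body (76 mm by 85 mm) begins 54 mm behind the grasp point. The pads swing forward as they close: fully open they stand 13 mm farther back than shut.
Start: joints at [1.051, 0.259, 0.021, 1.334, 0, 1.418], TCP at [0.197, 0.513, 0.231] pointing down, gripper open.
Joint ranges: [-3.04, 3.04], [-0.91, 1.82], [-1.04, 1.36], [-1.92, 1.95], [-1.52, 1.45], [-3.14, 3.14]. Speed limits (rad/s): [2.22, 2.22, 2.79, 3.14, 3.14, 3.14].

### API

Orientations are given as [roll, pitch, yaw] about the fixed x, y, z axes, in that order (R = Rz(yaw) Ry(pitch) Rx(roll)).
In Python, from station import manip, gripper_open, grab, solver, get_state, get_image, workorder gives the robot as it stands. Calls block until the motion is done:
- manip.move_to(position, orientation): joint-space move of the TCP to a pose.
- manip.move_straight(position, rotation=None, feed=0.15): straight line of the TCP; rotation=None keeps the orientation; feed is the mean speed in m/s.
- manip.set_joints(angles): joint-space move.
- gripper_open() and grab(effort=None): open the fingers fully, or close them until they stop; effort is the grip in N (None keeps the last).
- manip.hold(seconds).
- solver.inverse_kinematics(position, orientation): joint angles nearest the present ones, or None.
- get_state(): the state.
- get_image(name): name is "side" or "top"; returns a dict with "color" (480x640x3 uint8, blue, green, red), "fx", "fy", "cx", "cy" (pixels), "extrinsics" (4x4, takes a point from camera to world coordinates). Camera axes: x right, y up, looking along -z (the intrinsics and any distortion apply to the point x, -y, -z); pixel columns grow to the right and rows downward; lengths in m; the calibration is good to about 2 mm. A picture is of the moment at which its call begins. There is no depth.
A pose or a line that the arm cannot do raises manip.Unreachable and nothing moves.
- workorder.hand_in(): hands the job in; it is judged then, once.
The state is a dict: "time": time; "joint_pos": joint angles; "qvel": joint speeds; "joint_torque": joint torques, N m; "tcp_pos": TCP position; "tcp_rot": TCP orientation; "wrist_force": force on the tool from outside, world axes, zero at the start; "wrist_torque": the same for the moment, N m; "finger_gap": finger opening in m; "grasp_force": force on a finger pad.
Only numpy, scipy, OpenCV 4.12 (cv2) and the standard library are available. Lean on these libraries where they do the work, as an engineer would, in place of code of your own. Each camera call takes 0.05 s, during which the arm holds its last target. There are 200 camera calls.

### The job

The long side of the pipe-stand board is done; set it up for the next pass on the switched-off disc sander. Turn the board a quarter turn, flat on the rest board, and bring its plain end (the one away from the round bowl rest) flush against the disc, with the whole of that end on the disc. Then slide the side stop along its track until it touches the board's side, without shifting the board off the disc, and leave everything else on the bench where it is.

Things in the scene. Friction and masses are not known exactly. Their poses are not given: they have to be found in the camera images.
- sander: Switched-off disc sander, fixed. Origin on the bench (z 0) straight below the middle of the disc's upright abrasive face, which is the plane y = 0; y points square out of the disc over the plywood rest board, x along the face, z up. Green motor housing behind the disc (y = -20 to -230 mm), 150 mm high; disc guard 170 mm high.
- disc_centre (a point): Centre of the disc's abrasive face, 90 mm above the bench. The disc is 150 mm in diameter, about 148 mm wide at the height of the work.
- rest_board (a point): Point on the level top of the rest board, 80 mm above the bench, at sander x = 0, y = 100 mm. The rest board spans sander x = -190 to 130, y = 3 to 273 mm.
- board: Loose wooden pipe-stand board lying flat on the rest board, 150 (x) x 100 (y) x 28 mm (z), about 0.27 kg. Origin: centre of its underside. A round bowl rest (56 mm wide, 10 mm deep) is sunk in its top near its +x end; the plain end is the 100 mm wide face at x = -75 mm. At the start a long side faces the disc, with a gap, and the plain end is towards the stop.
- plain_a (a point): Lower corner of the board's plain end at board x = -75, y = +50 mm, on the underside.
- plain_b (a point): Lower corner of the board's plain end at board x = -75, y = -50 mm, on the underside.
- bowl_rest (a point): Centre of the floor of the bowl rest, at board x = +38, y = 0, 18 mm above the underside, 10 mm below the top.
- stop (a joint): Travel of the side stop (m), 0 to 0.15, growing as it slides along its track in the sander's +x direction. At 0 the centre of the stop is at sander x = -165 mm, y = 60 mm. It stays where it is left; about 2 N moves it.
- stop_face (a point): On the side stop's face that looks to sander +x and is to touch the board: middle of its length, 15 mm above the rest board. The stop is an aluminium bar 18 (sander x) x 60 (y) x 28 mm high on the rest board, with a black knob 18 mm in diameter on it, 34 to 60 mm above the rest board.
- glue: Bystander: white plastic glue bottle with grey cap, 52 diameter, 130 high (mm). Origin: centre of its underside (or of its length, for a tool). Leave it where it is.
- wax_tin: Bystander: flat steel tin, 72 diameter, 35 high (mm). Origin: centre of its underside (or of its length, for a tool). Leave it where it is.
- dust_brush: Bystander: small hand brush lying flat on the bench, about 200 long (mm). Origin: centre of its underside (or of its length, for a tool). Leave it where it is.
- spanner: Bystander: steel spanner, 120 long, lying on top of the sander's motor housing, 150 above the bench (mm). Origin: centre of its underside (or of its length, for a tool). Leave it where it is.
- block_a: Bystander: raw brown wood block, 55 x 45 x 45 (mm). Origin: centre of its underside (or of its length, for a tool). Leave it where it is.
- pencil_cup: Bystander: grey cup, 76 diameter, 95 high (mm). Origin: centre of its underside (or of its length, for a tool). Leave it where it is.
- cork_block: Bystander: cork sanding block, 110 x 60 x 30 (mm). Origin: centre of its underside (or of its length, for a tool). Leave it where it is.
Mind the look-alikes: they are no part of the job. There is more than one size of the board; the one meant has the size given above.

How it is judged:
By the outcome, as a careful person would: the job done as asked, in the order asked, and still so for the second after the job is handed in, with the robot touching nothing.
It also fails if it takes over 72 s, if anything falls off the work surface, if the arm or the gripper's body presses on something with over 40 N, if the wrist force passes 120 N, or if a joint passes its speed limit or range.

## Working session

There is one attempt and no reset: what is moved stays moved. The work goes in short steps, each a Python script; the robot and the scene stay as the last script left them, time stands still between calls to the robot, and variables do not carry over. Pictures are saved under pics/ and viewed, at most 10 in all, crops included, and the job is handed in when it is done.

```bash
mkdir -p pics; ls
python3 - <<'E'
from station import *
import cv2,numpy as np
for n in("top","side"):
    d=get_image(n); cv2.imwrite(f"pics/{n}0.png",d["color"]); print(n,[k for k in d],d["fx"],d["fy"],d["cx"],d["cy"],np.round(d["extrinsics"],4).tolist(),d.get("distortion"))
s=get_state();print(s["time"],s["tcp_pos"],s["tcp_rot"],s["finger_gap"])
E
```

```text
pics
top ['color', 'fx', 'fy', 'cx', 'cy', 'extrinsics'] 576.4526737349471 576.4526737349471 319.9000272437439 242.47126929802084 [[0.0137, 0.9988, -0.047, 0.4098], [-0.9999, 0.0139, 0.0046, 0.0229], [0.0053, 0.0469, 0.9989, 1.5243], [0.0, 0.0, 0.0, 1.0]] None
side ['color', 'fx', 'fy', 'cx', 'cy', 'extrinsics'] 468.84283307114373 468.84283307114373 320.94385885008745 248.65989800280295 [[0.9976, 0.0324, -0.0604, 0.4211], [-0.0652, 0.7196, -0.6913, -0.7227], [0.0211, 0.6936, 0.72, 0.9009], [0.0, 0.0, 0.0, 1.0]] None
0.1 [0.19715077 0.51320057 0.23071475] [-3.14041874e+00 -1.49967885e-04  2.77477785e+00] 0.0852152766807111
```

View pics/top0.png

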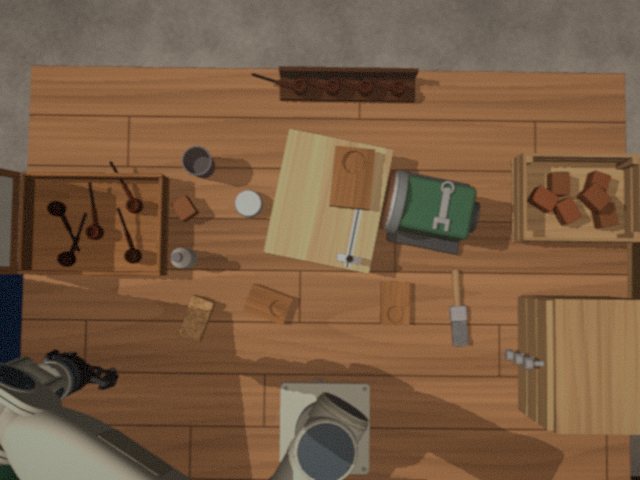

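View pics/side0.png

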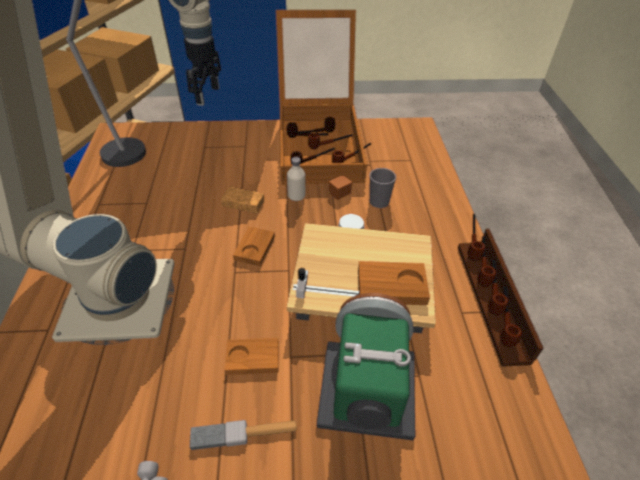

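The top view shows the rest board with corners at about (290,130), (393,150), (370,272) and (265,252). The work board on it spans about (331–375, 147–210), with its bowl at the upper end. The stop is at (347,258) and the disc is on the right. The two boards lying on the bench are the look-alikes. Next I'll zoom in and measure.

```bash
cat > h.py <<'E'
from station import *
import cv2,numpy as np
def ray(d,uv):
    E=np.array(d["extrinsics"]); v=np.array([(uv[0]-d["cx"])/d["fx"],-(uv[1]-d["cy"])/d["fy"],-1.])
    return E[:3,3],E[:3,:3]@v
def onz(d,uv,z):
    o,v=ray(d,uv); return o+v*(z-o[2])/v[2]
def tri(d1,u1,d2,u2):
    A=np.zeros((3,3));b=np.zeros(3);L=[]
    for d,u in((d1,u1),(d2,u2)):
        o,v=ray(d,u);v=v/np.linalg.norm(v);P=np.eye(3)-np.outer(v,v);A+=P;b+=P@o;L.append((P,o))
    p=np.linalg.solve(A,b); return p,[np.linalg.norm(P@(p-o)) for P,o in L]
E
python3 - <<'E'
import cv2,numpy as np
a=cv2.imread("pics/top0.png")[110:290,250:490]; b=cv2.imread("pics/side0.png")[210:340,280:450]
a=cv2.resize(a,None,fx=3.3,fy=3.3,interpolation=cv2.INTER_CUBIC); b=cv2.resize(b,None,fx=4.5,fy=4.5,interpolation=cv2.INTER_CUBIC)
cv2.imwrite("pics/tz.png",a);cv2.imwrite("pics/sz.png",b)
h=cv2.cvtColor(cv2.imread("pics/top0.png"),cv2.COLOR_BGR2HSV)
for p in((300,200),(360,190),(340,180),(353,162),(380,170),(250,130),(348,258),(340,285)):print(p,h[p[1],p[0]])
h=cv2.cvtColor(cv2.imread("pics/side0.png"),cv2.COLOR_BGR2HSV)
for p in((330,250),(380,280),(400,298),(410,272),(270,280)):print(p,h[p[1],p[0]])
E
```

```text
(300, 200) [ 21  92 167]
(360, 190) [ 15 160 132]
(340, 180) [ 14 145 141]
(353, 162) [ 13 151 140]
(380, 170) [ 17 109 140]
(250, 130) [ 14 143 141]
(348, 258) [ 7 92 47]
(340, 285) [ 14 131 146]
(330, 250) [ 21 113 231]
(380, 280) [ 14 181 185]
(400, 298) [ 14 189 104]
(410, 272) [ 13 180 109]
(270, 280) [ 14 161 193]
```

View pics/tz.png

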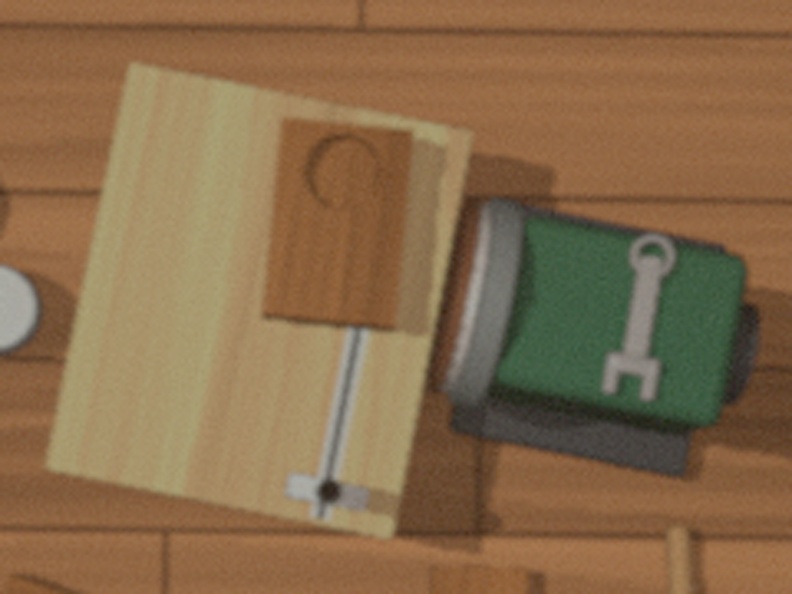

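View pics/sz.png

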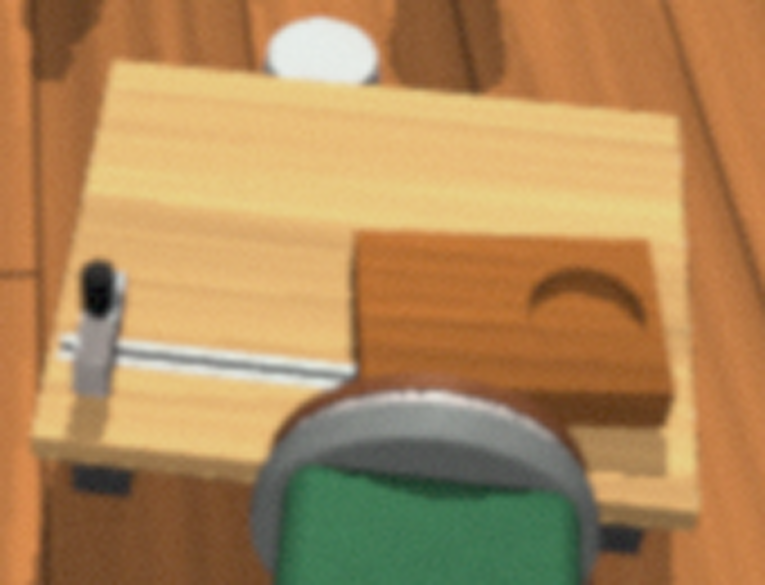

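The zoomed crops show a bowl with a steep wall near the upper end of the board, and shadows on the disc side. The stop with its black knob is at the lower end of the track. I'll extract corners with masks.

```bash
cat >> h.py <<'E'
def quad(m):
    c=max(cv2.findContours(m,cv2.RETR_EXTERNAL,cv2.CHAIN_APPROX_NONE)[0],key=cv2.contourArea)
    h=cv2.convexHull(c)[:,0].astype(float); eps=2.
    q=cv2.approxPolyN(cv2.convexHull(c),4,ensure_convex=True)
    q=np.array(q).reshape(4,2).astype(float)
    # refine: line fit of contour points near each edge
    P=c[:,0].astype(float); L=[]
    for i in range(4):
        a,b=q[i],q[(i+1)%4]; t=(b-a)/np.linalg.norm(b-a); n=np.array([-t[1],t[0]])
        s=(P-a)@t/np.linalg.norm(b-a); k=(abs((P-a)@n)<2.5)&(s>.1)&(s<.9)
        vx,vy,x,y=cv2.fitLine(P[k].astype(np.float32),cv2.DIST_HUBER,0,.01,.01).ravel(); L.append((np.array([x,y]),np.array([vx,vy])))
    out=[]
    for i in range(4):
        (p,u),(r,v)=L[i-1],L[i]; s=np.linalg.solve(np.array([u,-v]).T,r-p); out.append(p+u*s[0])
    return np.array(out)
def masks(img,kind):
    h=cv2.cvtColor(cv2.GaussianBlur(img,(3,3),0),cv2.COLOR_BGR2HSV).astype(int)
    return h
E
python3 - <<'E'
from h import *
import pickle
D={n:get_image(n) for n in("top","side")}; pickle.dump(D,open("d0.pkl","wb"))
d=D["top"]; h=masks(d["color"],0)
R=((h[...,0]>=16)&(h[...,0]<=32)&(h[...,1]<128)&(h[...,1]>55)&(h[...,2]>105)).astype(np.uint8)*255
roi=np.zeros_like(R);roi[120:285,255:400]=255;R&=roi
R=cv2.morphologyEx(R,cv2.MORPH_OPEN,np.ones((3,3)))
qr=quad(R); print("rest px",qr.round(1).tolist())
W=[onz(d,q,.08) for q in qr]; print(np.round(W,4).tolist(),[round(float(np.linalg.norm(W[i]-W[i-1])),4) for i in range(4)])
poly=np.zeros_like(R);cv2.fillConvexPoly(poly,qr.astype(int),255);poly=cv2.erode(poly,np.ones((7,7)))
B=((h[...,1]>=122)&(h[...,0]<=17)).astype(np.uint8)*255&poly
B[:,:]=cv2.morphologyEx(B,cv2.MORPH_OPEN,np.ones((5,5)))
qb=quad(B);print("board px",qb.round(1).tolist())
W=[onz(d,q,.108) for q in qb]; print(np.round(W,4).tolist(),[round(float(np.linalg.norm(W[i]-W[i-1])),4) for i in range(4)])
# heights, side view
s=D["side"];h2=masks(s["color"],0)
# pairs by eye from the zooms: rest corners, board top corners
T=lambda x,y:(250+(x+.5)/3.3-.5,110+(y+.5)/3.3-.5); S=lambda x,y:(280+(x+.5)/4.5-.5,210+(y+.5)/4.5-.5)
for nm,a,b in(("rest +x+y",(130,63),(678,117)),("rest -x+y",(47,468),(113,62)),("board bowl+y",(283,118),(645,241)),("board plain+y",(264,318),(356,234)),("knob",(329,490),(98,268)),("board bowl -y",(412,130),(670,392))):
    print(nm,tri(d,T(*a),s,S(*b)))
for c in ((343,171),): print("bowl",onz(d,T(*c),.108))
cv2.polylines(v:=d["color"].copy(),[qr.round().astype(int),qb.round().astype(int)],True,(255,0,0))
cv2.imwrite("pics/fit.png",cv2.resize(v[110:290,250:490],None,fx=3.3,fy=3.3))
E
```

```text
rest px [[392.6000061035156, 149.5], [369.1000061035156, 272.8999938964844], [262.6000061035156, 251.60000610351562], [288.70001220703125, 128.3000030517578]]
[[0.7157, -0.1644, 0.08], [0.4032, -0.1079, 0.08], [0.4529, 0.1595, 0.08], [0.7659, 0.0992, 0.08]] [0.2684, 0.3175, 0.272, 0.3188]
board px [[375.0, 149.60000610351562], [369.29998779296875, 208.0], [329.5, 205.8000030517578], [335.20001220703125, 145.3000030517578]]
[[0.7088, -0.117, 0.108], [0.5632, -0.1044, 0.108], [0.5673, -0.0061, 0.108], [0.7182, -0.0184, 0.108]] [0.0991, 0.1462, 0.0983, 0.1514]
rest +x+y (array([0.76613665, 0.09799964, 0.08051786]), [np.float64(0.0014965854646846431), np.float64(0.0014965854646848086)])
rest -x+y (array([0.4537245 , 0.15613885, 0.0808427 ]), [np.float64(0.0005728471044431371), np.float64(0.0005728471044430644)])
board bowl+y (array([ 0.71796183, -0.01880793,  0.10881989]), [np.float64(0.00029964105697084364), np.float64(0.0002996410569710139)])
board plain+y (array([ 0.56911072, -0.00665524,  0.10817522]), [np.float64(0.002370403658022515), np.float64(0.002370403658022515)])
knob (array([ 0.43839896, -0.05453317,  0.14330279]), [np.float64(0.0002612069602775607), np.float64(0.00026120696027758964)])
board bowl -y (array([ 0.70959889, -0.11567711,  0.10882306]), [np.float64(0.0004031825410640246), np.float64(0.0004031825410637499)])
bowl [ 0.67837062 -0.06431421  0.108     ]
```

View pics/fit.png

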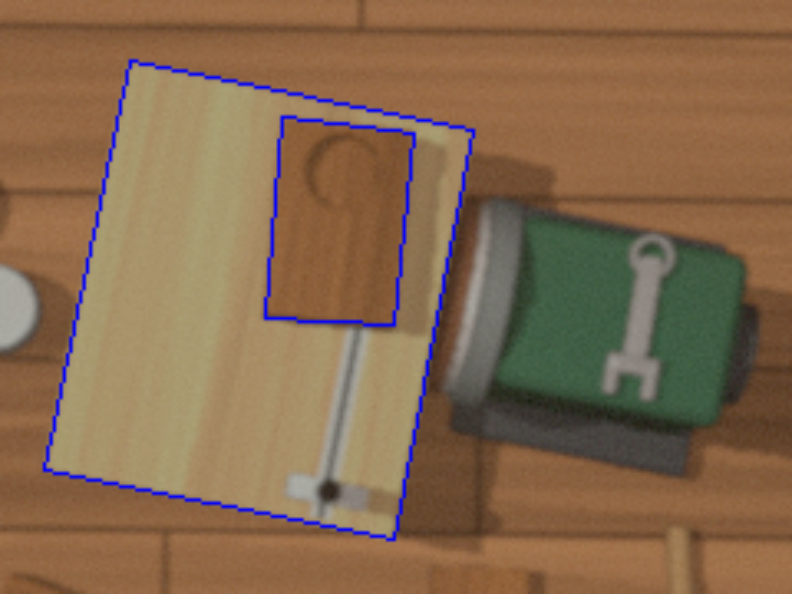

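```bash
cat >> h.py <<'E'
TH=np.radians(-10.6); O=np.array([.5885,-.1446])
def rot(a): return np.array([[np.cos(a),-np.sin(a)],[np.sin(a),np.cos(a)]])
def sw(x,y,z): return [*(O+rot(TH)@[x,y]),z]      # sander -> world
def ws(p): return rot(-TH)@(np.asarray(p)[:2]-O)
def rpy(a): return [np.pi,0,a]
def st(t=""):
    s=get_state(); print(t,round(s["time"],2),"tcp",np.round(s["tcp_pos"],4),"sander",np.round(ws(s["tcp_pos"]),4),"yaw",round(float(s["tcp_rot"][2]),3),"F",np.round(s["wrist_force"],1),"gap",round(s["finger_gap"],4),"gf",s["grasp_force"]); return s
E
python3 - <<'E'
from h import *
ik=solver.inverse_kinematics
a0=np.radians(-4.8); a1=TH+np.pi/2
for off in(np.pi/2,-np.pi/2):
    for p,a in(([.7086,-.0673,.22],a0),([.7086,-.0673,.1015],a0),(sw(.06,.165,.1015),a0),(sw(0,.165,.1015),a1),(sw(0,.148,.1015),a1),(sw(0,.19,.11),a1),(sw(0,.19,.11),a1+np.pi/2),(sw(-.185,.06,.1),a1),(sw(-.185,.06,.1),a1+np.pi/2)):
        q=ik(p,rpy(a+off)); print(round(float(off),2),np.round(p,3), None if q is None else np.round(q,2))
E
```

```text
1.57 [ 0.709 -0.067  0.22 ] [-0.21  0.55  0.46  1.48  0.    1.44]
1.57 [ 0.709 -0.067  0.102] [-0.21  0.59  0.22  1.2   0.    1.44]
1.57 [0.678 0.007 0.102] [-0.11  0.53  0.12  1.16  0.    1.54]
1.57 [0.619 0.018 0.102] [-0.11  0.44 -0.05  1.09  0.    0.08]
1.57 [0.616 0.001 0.102] [-0.13  0.43 -0.06  1.08  0.    0.05]
1.57 [0.623 0.042 0.11 ] [-0.07  0.44 -0.02  1.11  0.    0.12]
1.57 [0.623 0.042 0.11 ] [-0.07  0.44 -0.02  1.11  0.   -1.45]
1.57 [ 0.418 -0.052  0.1  ] [-0.32  0.13 -0.5   0.94  0.   -0.14]
1.57 [ 0.418 -0.052  0.1  ] [-0.32  0.13 -0.5   0.94  0.   -1.71]
-1.57 [ 0.709 -0.067  0.22 ] [-0.21  0.55  0.46  1.48  0.   -1.7 ]
-1.57 [ 0.709 -0.067  0.102] [-0.21  0.59  0.22  1.2   0.   -1.7 ]
-1.57 [0.678 0.007 0.102] [-0.11  0.53  0.12  1.16  0.   -1.6 ]
-1.57 [0.619 0.018 0.102] [-0.11  0.44 -0.05  1.09  0.   -3.06]
-1.57 [0.616 0.001 0.102] [-0.13  0.43 -0.06  1.08  0.   -3.09]
-1.57 [0.623 0.042 0.11 ] [-0.07  0.44 -0.02  1.11  0.   -3.02]
-1.57 [0.623 0.042 0.11 ] [-0.07  0.44 -0.02  1.11  0.    1.69]
-1.57 [ 0.418 -0.052  0.1  ] [-0.32  0.13 -0.5   0.94  0.    3.  ]
-1.57 [ 0.418 -0.052  0.1  ] [-0.32  0.13 -0.5   0.94  0.    1.43]
```

Offset +90° works well. Next I'll grip the bowl's end wall.

Run:
```python
from h import *
a0=np.radians(-4.8); H=np.pi/2; g=[.7086,-.0673]
manip.move_to([*g,.21],rpy(a0+H)); st("above")
manip.move_straight([*g,.1015],feed=.08); st("down")
grab(30); st("grip")
d=get_image("side"); cv2.imwrite("pics/grip.png",cv2.resize(d["color"][190:340,270:470],None,fx=4,fy=4))
```

```text
above 2.93 tcp [ 0.7086 -0.0662  0.2103] sander [0.1036 0.0992] yaw 1.489 F [ 0.1  0.7 -0.6] gap 0.0852 gf 0.0
down 4.44 tcp [ 0.7089 -0.0673  0.1021] sander [0.1041 0.0981] yaw 1.487 F [0.8 0.6 0. ] gap 0.0853 gf 0.0
grip 5.15 tcp [ 0.7088 -0.0673  0.1016] sander [0.104  0.0981] yaw 1.487 F [0.8 0.4 0.7] gap 0.0084 gf 29.163747997954488
```

View pics/grip.png

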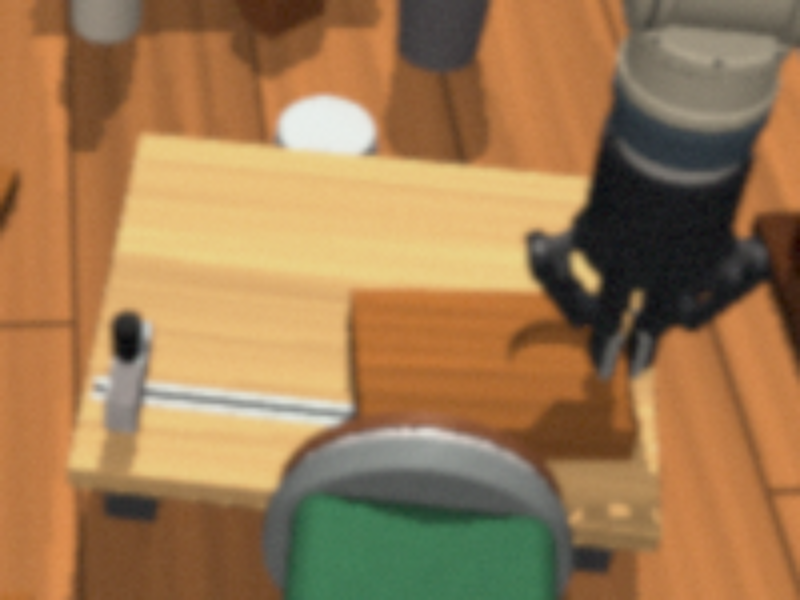

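The fingers hold the bowl's end wall: one pad is in the bowl and one is on the end face, near (615,360) in the crop. Now I'll drag and turn the board.

Run:
```python
from h import *
a1=TH+np.pi/2; H=np.pi/2; z=.102
manip.move_straight(sw(.06,.167,z),feed=.06); st("out")
manip.move_straight(sw(0,.167,z),rpy(a1+H),feed=.02); st("turn")
manip.hold(.2)
D={n:get_image(n) for n in("top","side")}; import pickle; pickle.dump(D,open("d1.pkl","wb"))
v=np.hstack([cv2.resize(D["top"]["color"][110:290,250:420],(400,424)),cv2.resize(D["side"]["color"][200:350,280:440],(400,375))[:424] if 0 else cv2.resize(D["side"]["color"][190:350,280:430],(400,424))])
cv2.imwrite("pics/turn.png",v)
```

```text
out 6.71 tcp [0.6782 0.0082 0.1019] sander [0.06   0.1667] yaw 1.487 F [-0.4 -0.5 -0.9] gap 0.0079 gf 28.89141507446766
turn 9.86 tcp [0.6192 0.0195 0.102 ] sander [0.    0.167] yaw 2.956 F [-1.1 -0.6 -1.9] gap 0.0084 gf 29.42071918398142
```

View pics/turn.png

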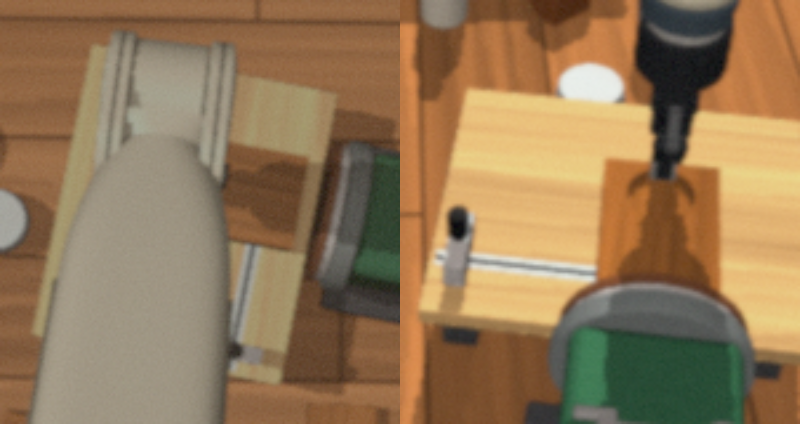

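The board is turned, with its plain end facing the disc and the fingers still in the bowl at crop (662,175). Next I'll move it close to the disc, release, back off and measure.

Run:
```python
from h import *
import pickle
manip.move_straight(sw(0,.150,.102),feed=.03); st("in")
gripper_open(); manip.move_straight(sw(0,.150,.2),feed=.15); st("up")
manip.move_to(sw(-.05,.33,.22),rpy(TH+np.pi)); st("clear")
D={n:get_image(n) for n in("top","side")}; pickle.dump(D,open("d2.pkl","wb"))
v=np.hstack([cv2.resize(D["top"]["color"][110:290,250:420],(400,424)),cv2.resize(D["side"]["color"][190:350,280:430],(400,424))])
cv2.imwrite("pics/in.png",v)
```

```text
in 10.88 tcp [0.6161 0.0026 0.102 ] sander [0.     0.1497] yaw 2.956 F [-0.5 -1.7 -1.3] gap 0.008 gf 28.971777353435755
up 12.41 tcp [0.6157 0.0029 0.1991] sander [-0.0004  0.1499] yaw 2.957 F [-0.1  0.2  0.2] gap 0.0852 gf 0.0
clear 13.18 tcp [0.5999 0.1889 0.2192] sander [-0.0502  0.3299] yaw 2.957 F [-0.3 -0.3  0.1] gap 0.0851 gf 0.0
```

View pics/in.png

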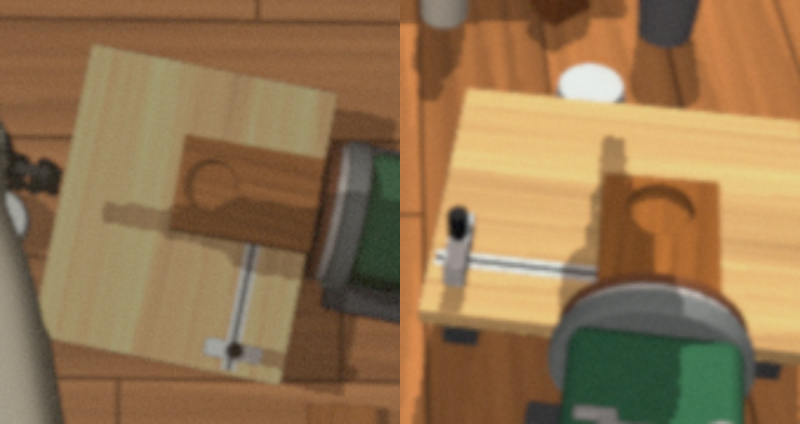

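The board lies near the disc. Its far-end corners are at crop (187,135) and (168,232), and its sides are parallel to the sander's y axis. I'll measure it, then push it flush with closed fingers.

Run:
```python
from h import *
import pickle
D=pickle.load(open("d2.pkl","rb"));d=D["top"]
C=lambda x,y:(250+x/2.353,110+y/2.353)
for p in((187,135),(168,232),(324,158),(303,250)): print("corner",np.round(ws(onz(d,C(*p),.108)),4))
print("bowl",np.round(ws(onz(d,C(214,185),.108)),4))
manip.move_to(sw(0,.215,.16),rpy(TH+np.pi)); grab(20)
manip.move_straight(sw(0,.215,.088),feed=.1); manip.hold(.3); s=st("start")
F0=np.array(s["wrist_force"]); u=np.array([*(rot(TH)@[0,1]),0])
y=.195; manip.move_straight(sw(0,y,.088),feed=.05)
F0=np.array(get_state()["wrist_force"])
while y>.150:
    y-=.001; manip.move_straight(sw(0,y,.088),feed=.02)
    f=(np.array(get_state()["wrist_force"])-F0)@u
    print(round(y,4),round(float(f),1),end="; ")
    if f>8: break
st("\nend")
```

```text
corner [0.0473 0.1511]
corner [-0.0571  0.1505]
corner [0.052  0.0051]
corner [-0.0476  0.0081]
bowl [0.001  0.1129]
start 15.83 tcp [0.6282 0.0667 0.0885] sander [2.00e-04 2.15e-01] yaw 2.957 F [-0.9  0.7  0.1] gap 0.0001 gf 0.0
0.194 0.0; 0.193 -1.3; 0.192 -0.5; 0.191 -0.1; 0.19 -1.0; 0.189 -0.3; 0.188 -1.9; 0.187 0.1; 0.186 -0.5; 0.185 -0.2; 0.184 -0.3; 0.183 -0.3; 0.182 -0.8; 0.181 0.2; 0.18 0.5; 0.179 -0.5; 0.178 0.2; 0.177 -0.1; 0.176 -0.5; 0.175 -0.7; 0.174 -0.6; 0.173 -0.8; 0.172 -0.7; 0.171 -0.5; 0.17 -0.4; 0.169 -0.8; 0.168 0.4; 0.167 0.8; 0.166 0.4; 0.165 4.8; 0.164 8.6; 
end 24.13 tcp [0.6195 0.0177 0.0882] sander [0.0006 0.1653] yaw 2.958 F [ 5.3  8.3 -1.1] gap -0.0001 gf 4.294531345367432
```

Run:
```python
from h import *
import pickle
for y in(.163,.162): manip.move_straight(sw(0,y,.088),feed=.02)
manip.hold(.2); st("push")
manip.move_straight(sw(0,.2,.088),feed=.1); manip.move_straight(sw(0,.2,.2),feed=.2)
manip.move_to(sw(-.05,.33,.22),rpy(TH+np.pi)); st("clear")
D={n:get_image(n) for n in("top","side")}; pickle.dump(D,open("d3.pkl","wb"))
cv2.imwrite("pics/flush.png",cv2.resize(D["top"]["color"][140:270,300:430],(600,600),interpolation=cv2.INTER_CUBIC))
```

```text
push 24.83 tcp [0.6201 0.0172 0.0886] sander [0.0013 0.1649] yaw 2.959 F [ 9.1 14.9 -0.7] gap -0.0003 gf 8.193901777267456
clear 26.69 tcp [0.5995 0.1897 0.2187] sander [-0.0507  0.3306] yaw 2.958 F [ 0.6 -0.3  0.2] gap -0.0 gf 0.0
```

View pics/flush.png

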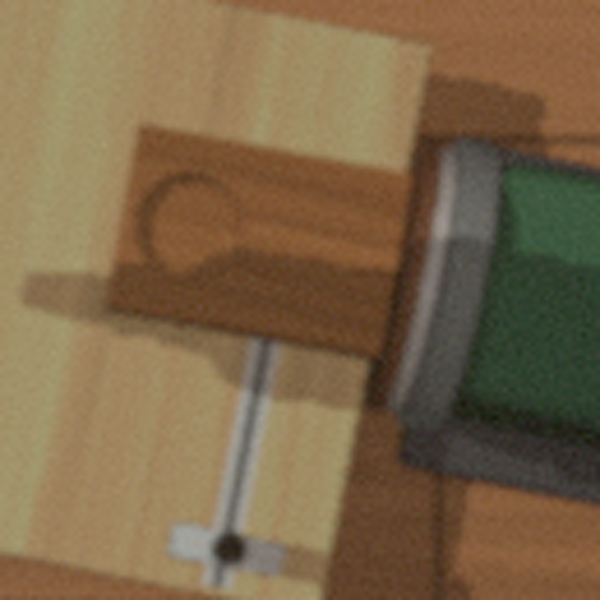

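The board looks flush against the disc, with far corners at crop (140,128) and (110,310) and near corners at (412,170) and (373,358). I'll check the squareness with sub-pixel edge fits.

```bash
cat >> h.py <<'E'
def edge(d,a,b,z,half=5,n=40):
    """subpixel edge line near px segment a-b; returns sander pts of the ends and angle to sander x"""
    g=cv2.GaussianBlur(d["color"],(3,3),0).astype(np.float32); a,b=np.array(a,float),np.array(b,float)
    t=(b-a)/np.linalg.norm(b-a); nn=np.array([-t[1],t[0]]); o=np.arange(-half,half+.01,.25); P=[]
    for s in np.linspace(.08,.92,n):
        c=a+(b-a)*s+o[:,None]*nn; c=c.astype(np.float32)
        pr=cv2.remap(g,c[None,:,0],c[None,:,1],cv2.INTER_LINEAR)[0]
        k=4; gr=np.linalg.norm(pr[2*k:]-pr[:-2*k],axis=1); gr=gr**2
        i=gr.argmax(); w=slice(max(0,i-4),i+5); P.append(a+(b-a)*s+nn*((gr[w]*o[k:-k][w]).sum()/gr[w].sum()))
    P=np.array([ws(onz(d,p,z)) for p in P]).astype(np.float32)
    vx,vy,x,y=cv2.fitLine(P,cv2.DIST_HUBER,0,.0005,.01).ravel()
    r=abs((P-[x,y])@[-vy,vx]); return np.round(P.mean(0),4), round(float(np.degrees(np.arctan2(vy,vx))),2), round(float(np.median(r)),4)
E
python3 - <<'E'
from h import *
import pickle
C=lambda x,y:(300+(x+.5)/4.615-.5,140+(y+.5)/4.615-.5)
D=pickle.load(open("d3.pkl","rb"));t=D["top"]
print("rest disc side",edge(t,(392.6,149.5),(369.1,272.9),.08))
print("rest far side",edge(t,(262.6,251.6),(288.7,128.3),.08))
print("rest +x",edge(t,(392.6,149.5),(288.7,128.3),.08)); print("rest -x",edge(t,(369.1,272.9),(262.6,251.6),.08))
print("board +x side",edge(t,C(140,128),C(412,170),.108))
print("board far end",edge(t,C(140,128),C(110,310),.108))
print("board -x side",edge(t,C(110,310),C(373,358),.108))
print("track",edge(t,C(265,345),C(232,520),.08))
print("stop +x face top", edge(t,C(178,522),C(215,530),.108),edge(t,C(240,540),C(283,547),.108))
E
```

```text
rest disc side (array([-0.0307,  0.0015], dtype=float32), -0.54, 0.0014)
rest far side (array([-0.0305,  0.2725], dtype=float32), -0.32, 0.0003)
rest +x (array([0.1293, 0.138 ], dtype=float32), 89.76, 0.0002)
rest -x (array([-0.1892,  0.1379], dtype=float32), -89.93, 0.0003)
board +x side (array([0.0509, 0.0763], dtype=float32), -89.17, 0.0003)
board far end (array([-0.0022,  0.1503], dtype=float32), 0.92, 0.0004)
board -x side (array([-0.0521,  0.075 ], dtype=float32), -88.95, 0.0003)
track (array([-0.0993,  0.0594], dtype=float32), 0.94, 0.002)
stop +x face top (array([-0.1557,  0.0785], dtype=float32), -88.68, 0.0003) (array([-0.1557,  0.0428], dtype=float32), -87.44, 0.0004)
```

The board is still about 1° off square: the −x corner touches and the +x side is open. Finger friction blocked the self-alignment in the central push. I'll push again nearer the open side, on the far end at +x.

Run:
```python
from h import *
import pickle
X=.036; u=np.array([*(rot(TH)@[0,1]),0])
manip.move_to(sw(X,.195,.16),rpy(TH+np.pi)); manip.move_straight(sw(X,.195,.088),feed=.15)
manip.move_straight(sw(X,.170,.088),feed=.06); manip.hold(.1); F0=np.array(get_state()["wrist_force"])
for y in np.arange(.168,.159,-.001):
    manip.move_straight(sw(X,y,.088),feed=.02); f=(np.array(get_state()["wrist_force"])-F0)
    print(round(float(y),4),np.round(rot(-TH)@f[:2],1),end="; ")
    if f@u>9: break
st("\nend")
manip.move_straight(sw(X,.195,.088),feed=.1); manip.move_straight(sw(X,.195,.2),feed=.2)
manip.move_to(sw(-.05,.33,.22),rpy(TH+np.pi)); st("clear")
D={n:get_image(n) for n in("top","side")}; pickle.dump(D,open("d4.pkl","wb"));t=D["top"]
C=lambda x,y:(300+(x+.5)/4.615-.5,140+(y+.5)/4.615-.5)
print("rest far side",edge(t,(262.6,251.6),(288.7,128.3),.08))
print("board +x side",edge(t,C(143,128),C(412,172),.108))
print("board far end",edge(t,C(143,128),C(110,310),.108))
print("board -x side",edge(t,C(110,310),C(373,358),.108))
```

```text
0.168 [1.  0.3]; 0.167 [0.8 0.8]; 0.166 [0.5 0.7]; 0.165 [2.6 5.2]; 0.164 [3.9 7.7]; 0.163 [ 6.2 11.3]; 
end 30.31 tcp [0.6554 0.0105 0.0885] sander [0.0372 0.1648] yaw 2.958 F [ 7.7  9.9 -0.9] gap 0.0001 gf 5.403447300195694
clear 32.17 tcp [0.5996 0.1893 0.219 ] sander [-0.0505  0.3303] yaw 2.958 F [ 1.2 -0.3  0.7] gap -0.0 gf 0.0
rest far side (array([-0.0305,  0.2726], dtype=float32), -0.35, 0.0003)
board +x side (array([0.0516, 0.0754], dtype=float32), -89.73, 0.0003)
board far end (array([-0.002 ,  0.1499], dtype=float32), 0.45, 0.0004)
board -x side (array([-0.0515,  0.075 ], dtype=float32), -89.46, 0.0003)
```

Run:
```python
from h import *
import pickle
X=.030
manip.move_to(sw(X,.195,.16),rpy(TH+np.pi)); manip.move_straight(sw(X,.195,.088),feed=.15)
manip.move_straight(sw(X,.168,.088),feed=.06); manip.hold(.1); F0=np.array(get_state()["wrist_force"])
y=.1635; manip.move_straight(sw(X,y,.088),feed=.02)
for i in range(12):
    manip.hold(.05); f=rot(-TH)@(np.array(get_state()["wrist_force"])-F0)[:2]; print(round(X,4),np.round(f,1),end="; ")
    if f[0]<.5: break
    X+=.0005; manip.move_straight(sw(X,y,.088),feed=.02)
st("\nend")
manip.move_straight(sw(X,.195,.088),feed=.1); manip.move_straight(sw(X,.195,.2),feed=.2)
manip.move_to(sw(-.05,.33,.22),rpy(TH+np.pi)); st("clear")
D={n:get_image(n) for n in("top","side")}; pickle.dump(D,open("d5.pkl","wb"));t=D["top"]
C=lambda x,y:(300+(x+.5)/4.615-.5,140+(y+.5)/4.615-.5)
print("rest far side",edge(t,(262.6,251.6),(288.7,128.3),.08))
print("board +x side",edge(t,C(143,128),C(412,172),.108))
print("board far end",edge(t,C(143,128),C(110,310),.108))
print("board -x side",edge(t,C(110,310),C(373,358),.108))
```

```text
0.03 [2.9 4.9]; 0.0305 [2.4 4.5]; 0.031 [2.7 4.2]; 0.0315 [0.  4.8]; 
end 35.64 tcp [0.6496 0.0111 0.088 ] sander [0.0314 0.1643] yaw 2.957 F [ 1.2  5.4 -1.2] gap 0.0001 gf 2.5964125245809555
clear 37.5 tcp [0.5996 0.1893 0.219 ] sander [-0.0505  0.3303] yaw 2.958 F [ 0.5 -0.3 -0.7] gap -0.0003 gf 0.0
rest far side (array([-0.0305,  0.2725], dtype=float32), -0.32, 0.0003)
board +x side (array([0.0522, 0.0754], dtype=float32), 89.73, 0.0002)
board far end (array([-0.002 ,  0.1492], dtype=float32), -0.17, 0.0004)
board -x side (array([-0.0508,  0.075 ], dtype=float32), 89.79, 0.0002)
```

The board is now square to the sander within about 0.1°. Next is the stop: I'll push it from behind with closed fingers and pause a few mm short to measure.

Run:
```python
from h import *
import pickle
o=rpy(TH+np.pi)
manip.move_to(sw(-.207,.06,.2),o); manip.move_straight(sw(-.207,.06,.092),feed=.12); manip.hold(.1); st("behind")
manip.move_straight(sw(-.092,.06,.092),feed=.05); s=st("pushed"); 
D={n:get_image(n) for n in("top","side")}; pickle.dump(D,open("d6.pkl","wb"))
v=np.hstack([cv2.resize(D["top"]["color"][140:270,280:410],(400,400)),cv2.resize(D["side"]["color"][190:330,285:425],(400,400),interpolation=cv2.INTER_CUBIC)])
cv2.imwrite("pics/stop.png",v)
```

```text
behind 39.94 tcp [ 0.3965 -0.0477  0.0926] sander [-0.2065  0.06  ] yaw 2.957 F [0.  0.3 0.2] gap -0.0 gf 0.0
pushed 42.39 tcp [ 0.509  -0.0687  0.092 ] sander [-0.0921  0.06  ] yaw 2.957 F [-1.1  0.6 -2. ] gap 0.0001 gf 0.0
```

View pics/stop.png

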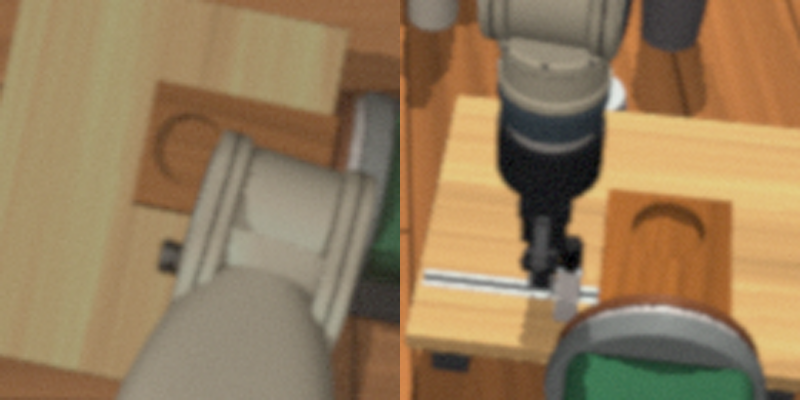

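The stop is 10–15 mm short of the board's side; in the side crop its right edge is at about (580,290) and the board edge is at about 603. I'll push a bit more, then clear the view and measure.

Run:
```python
from h import *
import pickle
o=rpy(TH+np.pi)
manip.move_straight(sw(-.084,.06,.092),feed=.03); st("pushed")
manip.move_straight(sw(-.105,.06,.092),feed=.1); manip.move_straight(sw(-.105,.06,.2),feed=.2)
manip.move_to(sw(-.05,.33,.22),o); st("clear")
D={n:get_image(n) for n in("top","side")}; pickle.dump(D,open("d7.pkl","wb"));t=D["top"]
cv2.imwrite("pics/gap.png",cv2.resize(t["color"][150:250,310:410],(600,600),interpolation=cv2.INTER_CUBIC))
C=lambda x,y:(300+(x+.5)/4.615-.5,140+(y+.5)/4.615-.5)
print("board +x side",edge(t,C(143,128),C(412,172),.108))
print("board far end",edge(t,C(143,128),C(110,310),.108))
```

```text
pushed 42.91 tcp [ 0.5175 -0.0704  0.092 ] sander [-0.0834  0.0599] yaw 2.957 F [-0.8  0.1 -0.1] gap 0.0002 gf 0.0
clear 45.03 tcp [0.5998 0.188  0.2196] sander [-0.05   0.329] yaw 2.956 F [-0.7 -0.5  1.8] gap -0.0001 gf 0.0
board +x side (array([0.0522, 0.0754], dtype=float32), 89.86, 0.0002)
board far end (array([-0.002 ,  0.1493], dtype=float32), -0.18, 0.0004)
```

View pics/gap.png

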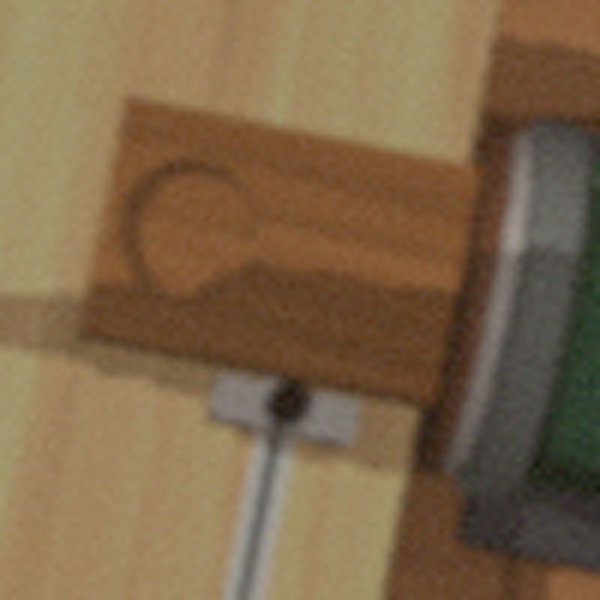

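The bar is about 1–2 px (3–5 mm) short of the board's side. Its far edge in the crop runs (208,418)→(355,445) and the board's edge runs (82,335)→(435,398). I'll measure, then close the gap.

Run:
```python
from h import *
import pickle
t=pickle.load(open("d7.pkl","rb"))["top"]
C=lambda x,y:(310+(x+.5)/6-.5,150+(y+.5)/6-.5)
print("bar -x face",edge(t,C(210,418),C(245,425),.108,2.5),edge(t,C(298,435),C(352,445),.108,2.5))
print("bar +x face",edge(t,C(215,373),C(265,382),.108,2),)
print("board -x",edge(t,C(82,335),C(205,357),.108,2.5))
for p in((215,373),(208,418),(355,445),(82,335),(435,398)): print(p,np.round(ws(onz(t,C(*p),.108)),4))
```

```text
bar -x face (array([-0.0741,  0.0819], dtype=float32), 87.94, 0.0001) (array([-0.0702,  0.0412], dtype=float32), -88.08, 0.0001)
bar +x face (array([-0.0518,  0.0805], dtype=float32), -89.85, 0.0001)
board -x (array([-0.0502,  0.1218], dtype=float32), -89.57, 0.0001)
(215, 373) [-0.053   0.0909]
(208, 418) [-0.0718  0.0901]
(355, 445) [-0.0707  0.0287]
(82, 335) [-0.0485  0.1476]
(435, 398) [-0.0452  0.0002]
```

Run:
```python
from h import *
import pickle
o=rpy(TH+np.pi)
manip.move_to(sw(-.107,.06,.2),o); manip.move_straight(sw(-.107,.06,.092),feed=.2)
manip.move_straight(sw(-.0885,.06,.092),feed=.06); manip.hold(.1); F0=np.array(get_state()["wrist_force"])
for x in np.arange(-.084,-.0784,.001):
    manip.move_straight(sw(x,.06,.092),feed=.02); f=[rot(-TH)@(np.array(get_state()["wrist_force"])-F0)[:2]]
    print(round(float(x),4),np.round(f[0],1),end="; ")
st("\nend")
manip.move_straight(sw(-.105,.06,.092),feed=.1); manip.move_straight(sw(-.105,.06,.2),feed=.25)
manip.move_to(sw(-.05,.33,.22),o); st("clear")
D={n:get_image(n) for n in("top","side")}; pickle.dump(D,open("d8.pkl","wb"));t=D["top"]
cv2.imwrite("pics/done.png",np.hstack([cv2.resize(D["top"]["color"][150:250,310:410],(400,400),interpolation=cv2.INTER_CUBIC),cv2.resize(D["side"]["color"][230:330,320:420],(400,400),interpolation=cv2.INTER_CUBIC)]))
C=lambda x,y:(300+(x+.5)/4.615-.5,140+(y+.5)/4.615-.5)
print("board +x side",edge(t,C(143,128),C(412,172),.108))
print("board far end",edge(t,C(143,128),C(110,310),.108))
```

```text
-0.084 [-0.8 -1.3]; -0.083 [-1.9  1. ]; -0.082 [-3.2  0.3]; -0.081 [-2.1  0.9]; -0.08 [-2.8 -0.1]; -0.079 [-2.3  0.8]; 
end 49.08 tcp [ 0.522  -0.0711  0.092 ] sander [-0.0789  0.06  ] yaw 2.957 F [-1.4  1.1  0.1] gap 0.0001 gf 0.0
clear 51.15 tcp [0.5999 0.1879 0.2196] sander [-0.05   0.329] yaw 2.956 F [-0.3 -0.8  0.7] gap 0.0005 gf 0.0
board +x side (array([0.0522, 0.0754], dtype=float32), 89.79, 0.0003)
board far end (array([-0.002 ,  0.1492], dtype=float32), -0.45, 0.0004)
```

View pics/done.png

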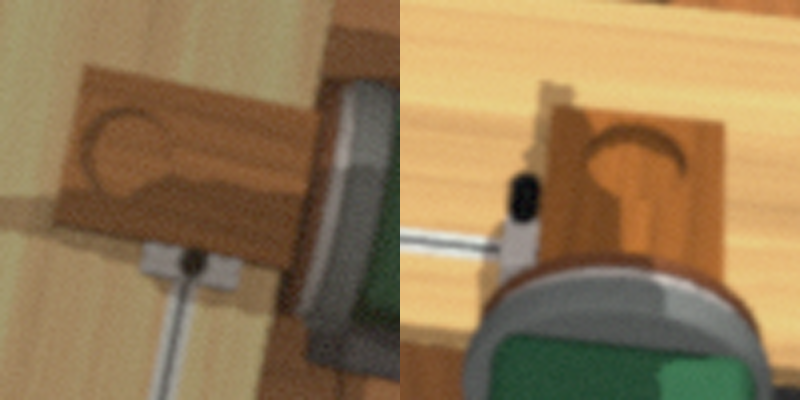

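The bar meets the board's side in both views (top crop about (190,245), side crop about x=540), but the board hasn't moved and the force shows no clear rise, so contact is not yet certain. I'll nudge the stop on in small steps and watch the board's opposite edge numerically until it responds.

Run:
```python
from h import *
import pickle
o=rpy(TH+np.pi)
C=lambda x,y:(300+(x+.5)/4.615-.5,140+(y+.5)/4.615-.5)
m=lambda:edge(get_image("top"),C(143,128),C(320,157),.108)
manip.move_to(sw(-.102,.06,.19),o); manip.move_straight(sw(-.102,.06,.092),feed=.2)
manip.move_straight(sw(-.080,.06,.092),feed=.06); r0=m(); print(r0)
for x in np.arange(-.0785,-.0754,.0005):
    manip.move_straight(sw(x,.06,.092),feed=.02); r=m(); F=rot(-TH)@np.array(get_state()["wrist_force"])[:2]
    print(round(float(x),4),r,np.round(F,1))
    if r[0][0]-r0[0][0]>.0006: break
manip.move_straight(sw(-.102,.06,.092),feed=.1); manip.move_straight(sw(-.102,.06,.19),feed=.25)
manip.move_to(sw(-.05,.33,.22),o); st("clear")
D={n:get_image(n) for n in("top","side")}; pickle.dump(D,open("d9.pkl","wb"));t=D["top"]
print("board +x side",edge(t,C(143,128),C(412,172),.108))
print("board far end",edge(t,C(143,128),C(110,310),.108))
```

```text
(array([0.0523, 0.1004], dtype=float32), 89.95, 0.0003)
-0.0785 (array([0.0523, 0.1004], dtype=float32), 89.81, 0.0002) [1.1 0.5]
-0.078 (array([0.0523, 0.1004], dtype=float32), 89.79, 0.0003) [-0.1  0.1]
-0.0775 (array([0.0524, 0.1004], dtype=float32), 89.49, 0.0003) [-1.5  0.6]
-0.077 (array([0.0524, 0.1004], dtype=float32), 89.71, 0.0003) [-3.8  2. ]
-0.0765 (array([0.0529, 0.1005], dtype=float32), 89.69, 0.0003) [-4.8  2.7]
clear 57.06 tcp [0.5998 0.188  0.2194] sander [-0.05   0.329] yaw 2.956 F [ 0.2  0.2 -0.2] gap -0.0 gf 0.0
board +x side (array([0.0527, 0.0754], dtype=float32), 89.8, 0.0003)
board far end (array([-0.002 ,  0.1494], dtype=float32), -0.05, 0.0003)
```

```bash
python3 -c "
from station import *
print(workorder.hand_in())"
```

```text
the job is handed in; nothing more can be done
None
```

The job is handed in at about 57 s: by my measurements the board is turned, its plain end flush and wholly on the disc, and the stop touches its side (board shifted about 0.5 mm in x), but I viewed 12 pictures, over the limit of 10.

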